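# Put the watches, sunglasses and ring boxes away in the two-tier organiser

### The job

Put away everything meant for the organiser: every watch lying out on the dresser goes dial up into an empty cell of its own in the left half (one watch to a cell), the sunglasses case flat into the empty long slot in the right half, and every ring box standing upright in the front compartment of the sliding tray. The tray always covers part of the organiser, so slide it by its knob along its runners as you need, and finish with it pushed fully to the left, over the watches. Leave the watch and the case that are already put away in their places, and do not disturb the perfume, cream jar and clothes brush. (Left and right as the robot sees them.)

Things in the scene. Friction and masses are not known exactly. Their poses are not given: they have to be found in the camera images.
- organiser: fixed open two-tier box 194 mm (x) by 378 mm (y, to the left); origin: centre of its underside. Floor 8 mm thick. Front and back walls 74 mm high, inner faces at x -83, +83 mm. End walls 26 mm, dividers 22 mm high. Left half (y > 0): 4 watch cells 81 mm (x) by 88 (y). Right half: 2 case slots 166 mm (x) by 88 (y), centres x 0, y -46 mm (slot 0) and -137 mm (slot 1), length along x
- tray (a joint): the tray's place along organiser y, m: 0 fully right over the case slots, 0.202 fully left over the watch cells, stops at both ends; starts anywhere, stays where left, moved by about 2 N. 178 mm (x) by 160 (y), centre at y = -0.101 + joint; underside 62, floor 67, rims 81 mm over the dresser. At either end it bares the other half and passes over things lying flat in the cells and slots
- tray_knob (a point): centre of the top of the tray's brass knob: an upright round pin 16 mm across and 24 mm high in the middle of the tray's front rim, foot 81 mm, top 105 mm over the dresser; axes as the organiser's
- tray_front (a point): centre of the floor (67 mm over the dresser) of the tray's front compartment, 110 mm (x) by 148 mm (y), rims 14 mm high; moves with the tray; axes as the organiser's. The strip behind it is a full ring pad, 15 mm high
- cell0 (a point): centre of the floor of watch cell 0 (front row, near the middle), 8 mm over the dresser; axes as the organiser's
- cell1 (a point): centre of the floor of watch cell 1 (front row, at the left end), 8 mm over the dresser; axes as the organiser's
- cell2 (a point): centre of the floor of watch cell 2 (back row, near the middle), 8 mm over the dresser; axes as the organiser's
- cell3 (a point): centre of the floor of watch cell 3 (back row, at the left end), 8 mm over the dresser; axes as the organiser's
- watch_a: lying out on the dresser (may be absent): wristwatch strapped on its display cushion: 68 mm long (own x), 46 mm wide (own y; 50 mm over the 22 mm strap round its middle), strap top 39 mm, round dial on top 49 mm high; origin: centre of its flat underside, z up; 0.10 to 0.16 kg; a half turn makes no difference
- watch_b: lying out on the dresser (may be absent): wristwatch strapped on its display cushion: 68 mm long (own x), 46 mm wide (own y; 50 mm over the 22 mm strap round its middle), strap top 39 mm, round dial on top 49 mm high; origin: centre of its flat underside, z up; 0.10 to 0.16 kg; a half turn makes no difference
- watch_c: lying out on the dresser (may be absent): wristwatch strapped on its display cushion: 68 mm long (own x), 46 mm wide (own y; 50 mm over the 22 mm strap round its middle), strap top 39 mm, round dial on top 49 mm high; origin: centre of its flat underside, z up; 0.10 to 0.16 kg; a half turn makes no difference
- case_a: lying out on the dresser: closed hard-shell sunglasses case 150 mm long (own x), 56 mm wide (own y), 38 mm high; origin: centre of its underside, z up; 0.10 to 0.17 kg
- ring_box_a: lying out on the dresser (may be absent): closed square ring box 46 x 46 mm, 36 mm high; origin: centre of its underside, z up; 0.06 to 0.09 kg
- ring_box_b: lying out on the dresser (may be absent): closed square ring box 46 x 46 mm, 36 mm high; origin: centre of its underside, z up; 0.06 to 0.09 kg
- kept_watch0: already put away in watch cell 0 if present (only one of the four is): wristwatch strapped on its display cushion: 68 mm long (own x), 46 mm wide (own y; 50 mm over the 22 mm strap round its middle), strap top 39 mm, round dial on top 49 mm high; origin: centre of its flat underside, z up; 0.10 to 0.16 kg; a half turn makes no difference
- kept_watch1: already put away in watch cell 1 if present (only one of the four is): wristwatch strapped on its display cushion: 68 mm long (own x), 46 mm wide (own y; 50 mm over the 22 mm strap round its middle), strap top 39 mm, round dial on top 49 mm high; origin: centre of its flat underside, z up; 0.10 to 0.16 kg; a half turn makes no difference
- kept_watch2: already put away in watch cell 2 if present (only one of the four is): wristwatch strapped on its display cushion: 68 mm long (own x), 46 mm wide (own y; 50 mm over the 22 mm strap round its middle), strap top 39 mm, round dial on top 49 mm high; origin: centre of its flat underside, z up; 0.10 to 0.16 kg; a half turn makes no difference
- kept_watch3: already put away in watch cell 3 if present (only one of the four is): wristwatch strapped on its display cushion: 68 mm long (own x), 46 mm wide (own y; 50 mm over the 22 mm strap round its middle), strap top 39 mm, round dial on top 49 mm high; origin: centre of its flat underside, z up; 0.10 to 0.16 kg; a half turn makes no difference
- kept_case0: already put away in case slot 0 if present (one of the two is), its length along the organiser's x: closed hard-shell sunglasses case 150 mm long (own x), 56 mm wide (own y), 38 mm high; origin: centre of its underside, z up; 0.10 to 0.17 kg
- kept_case1: already put away in case slot 1 if present (one of the two is), its length along the organiser's x: closed hard-shell sunglasses case 150 mm long (own x), 56 mm wide (own y), 38 mm high; origin: centre of its underside, z up; 0.10 to 0.17 kg
- perfume: bystander: amber perfume bottle 45 x 60 mm, 100 mm high, origin under its centre; leave alone
- cream_jar: bystander: white cream jar 68 mm across, 55 mm high, origin under its centre; leave alone
- clothes_brush: bystander: wooden clothes brush 55 x 170 mm (own y), 42 mm high, origin under its centre; leave alone
There are look-alikes about, which are no part of the job. Leave any green look-alike of the ring_box_b alone.

How it is judged:
By the outcome, as a careful person would: the job done as asked, in the order asked, and still so for the second after the job is handed in, with the robot touching nothing.
Of watch_a, watch_b, watch_c only 2 to 3 are there at a start; the rules pass over those that are not, and their reading is None.
Of ring_box_a, ring_box_b only 1 to 2 are there at a start; the rules pass over those that are not, and their reading is None.
Of kept_watch0, kept_watch1, kept_watch2, kept_watch3 only 1 to 1 are there at a start; the rules pass over those that are not, and their reading is None.
Of kept_case0, kept_case1 only 1 to 1 are there at a start; the rules pass over those that are not, and their reading is None.
At some moment in a run one of watch_a, watch_b, watch_c, case_a, ring_box_a, ring_box_b may be knocked a few centimetres aside while the robot is not near it.
It also fails if it takes over 210 s, if anything falls off the work surface, if the arm or the gripper's body presses on something with over 40 N, if the wrist force passes 120 N, or if a joint passes its speed limit or range.

### The arm

A 7-joint arm with a two-finger parallel gripper is mounted at the origin on the work surface. World frame = base frame: x ahead of the robot, y to its left, z up, the work surface at z = 0. Lengths are in m, angles in rad, forces in N, time in s.
With the tool pointing down it reaches from about 0.425 to 0.925 m from the base axis. Payload 6.8 kg.
Tool frame: the origin (TCP) lies between the finger pads; the fingertips stand r.tcp_to_tips ahead of it and the grasp point (between the pads) is the TCP (r.tcp_to_tips is the distance from the TCP to the fingertips, in m); z points along the fingers, y is the line along which they close (so a half turn about z gives the same grasp; the last joint's range is limited). The gripper opens to 85 mm and grips with 20 to 120 N. Pads are 22 mm wide; open, the fingers measure 114 mm over their backs; the gripper's body (76 mm by 85 mm) begins 54 mm behind the grasp point. The pads swing forward as they close: fully open they stand 13 mm farther back than shut.
Start: joints at [1.004, 0.477, 0.022, 1.555, -0.011, 1.109, -0.083], TCP at [0.299, -0.605, 0.25] pointing down, gripper open.
Joint ranges: [-2.96, 2.96], [-0.34, 2.1], [-1.41, 1.46], [0.24, 2.44], [-1.37, 4.51], [0.17, 1.92], [-2.96, 2.96]. Speed limits (rad/s): [2.39, 2.39, 3.14, 3.14, 3.14, 3.14, 3.14].

### API

Orientations are given as a rotation vector (axis times angle).
In Python, from bench import r gives the robot as it stands.
- The arm moves only by the tool servo_tool, never from a script. Its argument "commands" is a list of rows, each a list of 2 entries, a list of its own where there are three numbers: the shift along the tool's x, y, z normalised to -1 to 1, where 1 is 250 mm, then the turn, a rotation vector about the tool's x, y, z normalised to -1 to 1, where 1 is 90 degrees. In form: [[[dx, dy, dz], [ax, ay, az]], ...]. A call has 1 to 20 rows; each row is the pose to reach, as a shift and turn from the pose commanded when the call began, along the tool's axes at that moment; what a row does not reach only later rows make up. A row lasts 1/10 s, in which the tool goes at most 50 mm and 8.59 degrees, less where a joint would pass 70% of its speed; a pose out of reach is approached as far as the arm can. A call with a number of a shift or a turn outside -1 to 1 is refused whole. A call with a gripper value outside its range is refused whole. "claw" is the closure, from 0 (fully open) to 1 (shut), set as the call begins (left out, the last holds). The fingers move at their own pace and stop on an object; "squeeze" is the grip in N (left out, the last holds). Time passes only in rows, so rows that repeat a pose let the fingers close. It gives the time, the measured TCP pose, the force, the opening and the grip force at its end, in the units of the state.
- r.get_obs(): the state, without advancing time (a new reading comes with each control period).
- r.grab_frame(name): name is "scene" or "top"; returns (picture, depth): 420x560x3 uint8, red, green, blue; 420x560 float32, m along the optical axis (not along the pixel's ray), 0 where there is no reading.
- r.camera_model(name): a dict with "fx", "fy", "cx", "cy" (pixels), "extrinsics" (4x4, takes a point from camera to world coordinates). Camera axes: x right, y down, z forward; pixel columns grow to the right and rows downward; lengths in m; the calibration is good to about 2 mm. A picture is of the moment at which its call begins. camera_model takes no time and is no camera call.
- r.hand_in(): hands the job in; it is judged then, once.
Trained networks look in the newest picture that a camera, given by its name, has taken for a name from the list of things; names that differ only in an ending like _2 or _b are one class to them, and where a whole thing is asked for, a point or a joint stands for the part that bears it (a point fixed in the world has none). Each returns a list of dicts, best first, with "confidence" (0 to 1); they miss things now and then, are a little off and sometimes report something else, mostly with a low value. They report only what shows in the picture. A call takes as long as a camera call. They do not tell look-alikes from the thing itself.
- r.boxes_of(camera, target): "uv" ([column, row] in pixels, amid what is visible of it).
- r.mark_of(camera, target): "uv" ([column, row] in pixels: a listed point, or the origin of a listed thing).
The state is a dict: "clock": time; "joints": joint angles; "qvel": joint speeds; "tau": joint torques, N m; "tcp_pos": TCP position; "orientation": TCP orientation; "contact_force": force on the tool from outside, world axes, zero at the start; "moment": the same for the moment, N m; "grip_width": finger opening in m; "gripper_force": force on a finger pad.
Only numpy, scipy, OpenCV 4.12 (cv2) and the standard library are available. Lean on these libraries where they do the work, as an engineer would, in place of code of your own. Each camera call takes 0.05 s, during which the arm holds its last target. There are 200 camera calls.

## Working session

There is one attempt and no reset: what is moved stays moved. The work goes in short steps, Python scripts to look and compute and a tool call to move; the robot and the scene stay as the last step left them, time stands still between calls to the robot, and variables do not carry over. Pictures are saved under pics/ and viewed, at most 14 in all, crops included, and the job is handed in when it is done.

Besides the shell and the picture viewer there is one more tool, called as a command line: name --argument value ..., lists and objects as JSON in quotes. servo_tool: Moves the arm, as the interface text tells. Scaled input: -1 to 1 covers 250 mm each way for a shift and 90 degrees each way for a turn. Its arguments: {"type":"object","properties":{"commands":{"type":"array"},"claw":{"type":"number"},"squeeze":{"type":"number"}},"required":["commands"]}

```bash
mkdir -p pics; ls; python3 - <<'E'
from bench import r
import cv2,numpy as np
o=r.get_obs();print(o['clock'],o['tcp_pos'],o['orientation'],o['grip_width'],r.tcp_to_tips)
for n in("scene","top"):
    p,d=r.grab_frame(n);cv2.imwrite(f"pics/{n}0.png",p[:,:,::-1]);m=r.camera_model(n);print(n,m)
E
```

```text
pics
0.0 [ 0.29868385 -0.60468876  0.24934106] [-3.05758391e+00 -7.14082692e-01  8.49100505e-04] 0.0855402571153116 0.019
scene {'fx': 411.57068208456127, 'fy': 411.57068208456127, 'cx': 276.4138227504125, 'cy': 209.17449585977954, 'extrinsics': array([[-0.17742928,  0.82951821, -0.52954546,  1.08616456],
       [ 0.98407886,  0.15521804, -0.08658032,  0.07840597],
       [ 0.01037506, -0.53647638, -0.84385156,  0.89389503],
       [ 0.        ,  0.        ,  0.        ,  1.        ]])}
top {'fx': 442.3665733515493, 'fy': 442.3665733515493, 'cx': 284.10305670293593, 'cy': 210.02822860918033, 'extrinsics': array([[ 2.23771892e-02, -9.79692374e-01,  1.99253895e-01,
         3.01811303e-01],
       [-9.99749103e-01, -2.17296454e-02,  5.43631502e-03,
         1.60244690e-02],
       [-9.96199890e-04, -1.99325552e-01, -9.79932820e-01,
         1.36797569e+00],
       [ 0.00000000e+00,  0.00000000e+00,  0.00000000e+00,
         1.00000000e+00]])}
```

View pics/top0.png

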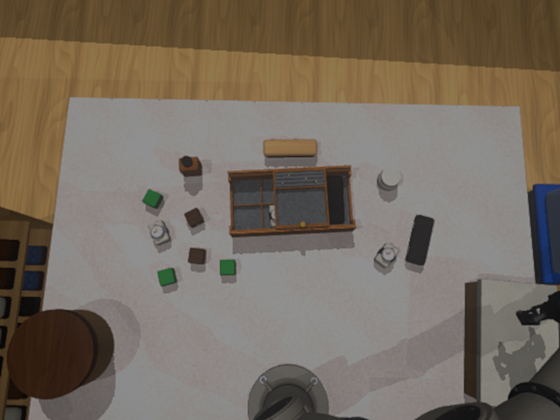

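View pics/scene0.png

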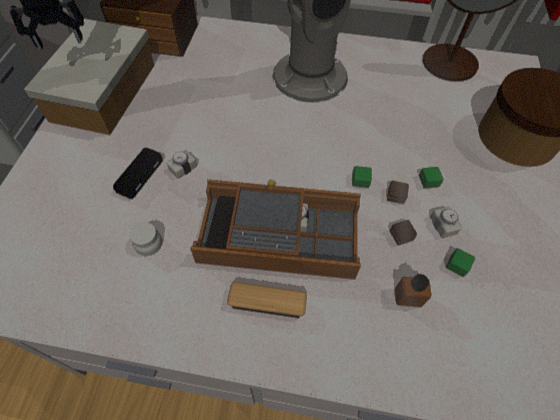

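```bash
cat > h.py <<'E'
from bench import r
import numpy as np,cv2
from scipy.spatial.transform import Rotation as R
def cloud(n):
    p,d=r.grab_frame(n);m=r.camera_model(n)
    v,u=np.mgrid[:420,:560];
    c=np.stack([(u-m['cx'])/m['fx']*d,(v-m['cy'])/m['fy']*d,d],-1)
    w=c@m['extrinsics'][:3,:3].T+m['extrinsics'][:3,3]
    w[d==0]=np.nan
    return p,w
def ray(n,uv,z):
    m=r.camera_model(n);e=m['extrinsics']
    q=e[:3,:3]@np.array([(uv[0]-m['cx'])/m['fx'],(uv[1]-m['cy'])/m['fy'],1]);o=e[:3,3]
    return (o+q*(z-o[2])/q[2])
def tri(uv1,uv2):  # top, scene -> point, gap
    A=[];O=[]
    for n,uv in(("top",uv1),("scene",uv2)):
        e=r.camera_model(n)['extrinsics'];o=e[:3,3];q=ray(n,uv,0)-o;q/=np.linalg.norm(q);P=np.eye(3)-np.outer(q,q);A.append(P);O.append(P@o)
    x=np.linalg.lstsq(np.vstack(A),np.hstack(O),rcond=None)[0]
    return x,max(np.linalg.norm(A[i]@x-O[i]) for i in(0,1))
def comps(w,lo=.012):
    z=w[...,2];mk=((z>lo)&(z<.13)&(w[...,0]>.33)&(w[...,0]<.95)&(abs(w[...,1])<.6)).astype(np.uint8)
    n,l,s,c=cv2.connectedComponentsWithStats(mk)
    return [(l==i,c[i]) for i in range(1,n) if s[i,4]>30]
E
python3 - <<'E'
from h import *
C={n:cloud(n) for n in("top","scene")}
for n in C:
    p,w=C[n]
    t=w[(abs(w[...,2])<.02)&(w[...,0]>.35)&(w[...,0]<.9)&(abs(w[...,1])<.5)];print(n,'table z',np.median(t[:,2]))
    for m,c in comps(w):
        q=w[m];zt=np.percentile(q[:,2],97);tp=q[q[:,2]>zt-.012]
        print(n,c.round(),m.sum(),'top',zt.round(4),'mean',tp.mean(0).round(4),cv2.minAreaRect((tp[:,:2]*1000).astype(np.float32)),p[m].mean(0).round())
for t in["organiser","tray_knob","tray_front","watch_a","case_a","ring_box_a","kept_case1","cell1","cell2","cell3"]:
    L={n:r.mark_of(n,t) for n in C}
    for n in C: print(t,n,[(np.round(x['uv'],1).tolist(),round(x['confidence'],2)) for x in L[n][:6]])
E
```

```text
top table z -0.0010927298315637213
top [290. 148.] 899 top 0.0457 mean [0.7739 0.0086 0.0402] ((775.4865112304688, 7.977531433105469), (54.72901916503906, 167.52491760253906), 2.445639133453369) [129. 102.  68.]
top [190. 166.] 407 top 0.1016 mean [0.7029 0.3195 0.0981] ((703.7888793945312, 319.57879638671875), (30.241235733032227, 30.682050704956055), 23.182130813598633) [67. 51. 42.]
top [300. 200.] 6056 top 0.0822 mean [ 0.6169 -0.018   0.0772] ((599.0589599609375, 3.4241180419921875), (194.9261932373047, 377.3563537597656), 4.1501593589782715) [70. 60. 53.]
top [389. 179.] 409 top 0.0582 mean [ 0.6802 -0.3025  0.0535] ((681.242919921875, -302.1189880371094), (58.58731460571289, 58.13664245605469), 1.2248517274856567) [123. 121. 117.]
top [152. 199.] 248 top 0.0394 mean [0.601  0.4336 0.0344] ((602.1890258789062, 434.519287109375), (47.18663024902344, 45.92432403564453), 65.12429809570312) [43. 83. 49.]
top [194. 218.] 243 top 0.0395 mean [0.5445 0.3007 0.0343] ((544.500244140625, 301.078857421875), (44.93466567993164, 46.3612060546875), 29.439481735229492) [59. 47. 41.]
top [420.
[... 4597 characters left out ...]
.4, 219.6], 0.96), ([275.8, 216.2], 0.9), ([247.0, 193.4], 0.89), ([197.6, 258.2], 0.72), ([274.0, 194.1], 0.57)]
cell1 scene [([292.7, 252.1], 0.92), ([334.4, 223.1], 0.73), ([331.5, 255.4], 0.69), ([296.4, 223.9], 0.68)]
cell2 top [([245.4, 219.6], 0.96), ([275.8, 216.2], 0.9), ([247.0, 193.4], 0.89), ([197.6, 258.2], 0.72), ([274.0, 194.1], 0.57)]
cell2 scene [([292.7, 252.1], 0.92), ([334.4, 223.1], 0.73), ([331.5, 255.4], 0.69), ([296.4, 223.9], 0.68)]
cell3 top [([245.4, 219.6], 0.96), ([275.8, 216.2], 0.9), ([247.0, 193.4], 0.89), ([197.6, 258.2], 0.72), ([274.0, 194.1], 0.57)]
cell3 scene [([292.7, 252.1], 0.92), ([334.4, 223.1], 0.73), ([331.5, 255.4], 0.69), ([296.4, 223.9], 0.68)]
```

```bash
cat >> h.py <<'E'
def summary(C):
    for n in C:
        p,w=C[n]
        for m,c in comps(w,.018):
            q=w[m]
            if q[:,0].max()<.95 and len(q)<2500 and q[:,0].mean()<.8:
                b=q[q[:,2]<np.percentile(q[:,2],97)+.01]
                print(n,c.round().tolist(),len(q),np.array(cv2.minAreaRect((b[:,:2]*1000).astype(np.float32))[0]).round(1),np.array(cv2.minAreaRect((b[:,:2]*1000).astype(np.float32))[1:][0]).round(1),round(cv2.minAreaRect((b[:,:2]*1000).astype(np.float32))[2],1),'ztop',np.percentile(q[:,2],95).round(4))
def crops(L,fn):
    o=[]
    for n,p,(u,v),h in L:
        o.append(cv2.resize(p[max(v-h,0):v+h,max(u-h,0):u+h,::-1],(390,290) if 0 else (290,290),interpolation=cv2.INTER_CUBIC))
    while len(o)%2: o.append(o[0]*0)
    k=len(o)//2
    im=np.vstack([np.hstack(o[:k]),np.hstack(o[k:])]);cv2.imwrite(fn,np.clip(im*1.6,0,255).astype(np.uint8))
E
python3 - <<'E'
from h import *
C={n:cloud(n) for n in("top","scene")}
summary(C)
print(tri((300.3,223.7),(269.4,183.5)))
p,w=C["top"]; 
for u,v in((335,190),(335,205),(335,225),(300,205),(273,215),(245,193),(245,219),(268,193),(300,224)): print((u,v),np.nanmedian(w[v-1:v+2,u-1:u+2].reshape(-1,3),0).round(4))
P={n:C[n][0] for n in C}
crops([("t",P["top"],(159,233),20),("t",P["top"],(387,255),20),("t",P["top"],(292,201),66) and ("t",P["top"],(270,205),45),("s",P["scene"],(446,221),20),("s",P["scene"],(181,163),20),("s",P["scene"],(290,220),60)],"pics/c1.png")
E
```

```text
top [290.0, 148.0] 887 [775.6   7.9] [ 56.5 168.2] 3.0 ztop 0.0449
top [190.0, 166.0] 393 [704.  319.6] [47.  61.3] 5.6 ztop 0.101
top [389.0, 179.0] 392 [ 678.7 -301.8] [62.  61.7] 4.7 ztop 0.0574
top [152.0, 199.0] 237 [601.6 434.9] [48.7 46.8] 65.6 ztop 0.0389
top [260.0, 205.0] 38 [588.9  96.2] [39.9 29.1] 46.3 ztop 0.0243
top [194.0, 218.0] 238 [544.4 300.8] [46.1 46.5] 28.8 ztop 0.0383
top [420.0, 240.0] 932 [ 491.4 -394.4] [ 59.3 151. ] 75.5 ztop 0.0406
top [159.0, 233.0] 363 [495.3 405. ] [69.  50.9] 23.6 ztop 0.0516
top [387.0, 255.0] 358 [ 442.6 -289.8] [48.7 69.4] 52.7 ztop 0.0504
top [196.0, 256.0] 250 [426.1 286. ] [47.7 46.6] 84.4 ztop 0.0387
top [228.0, 268.0] 253 [394.  189.5] [45.3 45.2] 2.6 ztop 0.0395
top [167.0, 277.0] 258 [361.9 371.2] [46.1 46.7] 16.9 ztop 0.0388
top [486.0, 287.0] 492 [ 351.7 -561.1] [41.6 76.5] 1.2 ztop 0.1296
scene [93.0, 111.0] 1041 [ 350.5 -560.1] [79.3 42.4] 88.1 ztop 0.1294
scene [137.0, 172.0] 1152 [ 493.9 -391.2] [ 58.9 147.8] 75.6 ztop 0.0404
scene [181.0, 162.0] 460 [ 444.9 -286.2] [49.2 66.7] 52.4 ztop 0.051
scene [362.0, 175.0] 319 
[... 292 characters left out ...]
7.1] 27.3 ztop 0.0385
scene [145.0, 238.0] 733 [ 683.7 -299.3] [64.  63.4] 3.2 ztop 0.0573
scene [461.0, 261.0] 448 [604.5 436.5] [46.4 47.2] 66.9 ztop 0.0385
scene [413.0, 290.0] 906 [706.3 320.4] [45.5 59.3] 5.1 ztop 0.1013
scene [267.0, 299.0] 1927 [777.2  10.4] [ 55.4 170.2] 2.3 ztop 0.0444
(array([ 0.5203876 , -0.02849097,  0.10126301]), np.float64(0.0036407195577859586))
(335, 190) [ 0.638  -0.1323  0.0421]
(335, 205) [ 0.5896 -0.1318  0.0462]
(335, 225) [ 0.5252 -0.1316  0.0597]
(300, 205) [ 0.5831 -0.0242  0.066 ]
(273, 215) [0.5535 0.0566 0.0557]
(245, 193) [0.6314 0.1488 0.0067]
(245, 219) [0.5473 0.145  0.0076]
(268, 193) [0.6321 0.0758 0.0069]
(300, 224) [ 0.5221 -0.025   0.0811]
```

View pics/c1.png

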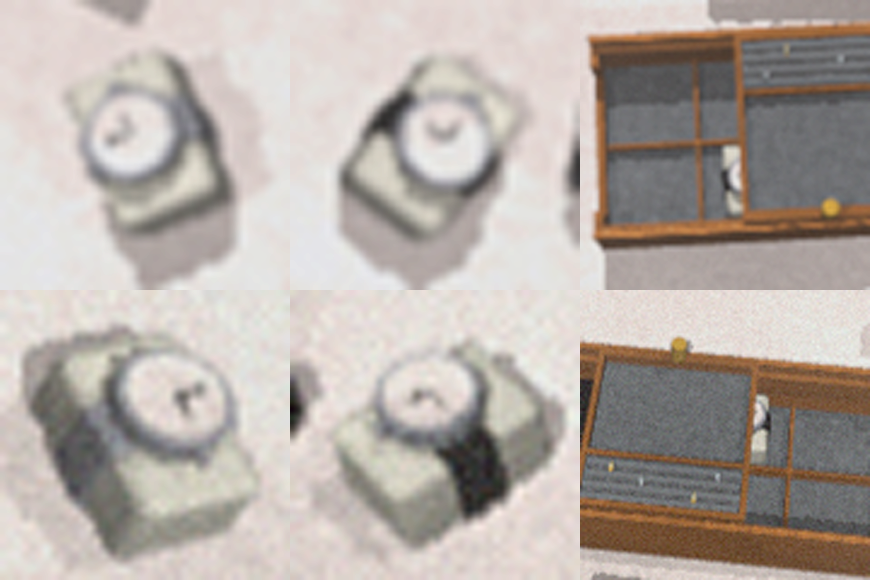

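```bash
cat >> h.py <<'E'
def plan(*T):
    o=r.get_obs();R0=R.from_rotvec(o['orientation'])
    print('t',round(o['clock'],1),'tcp',np.round(o['tcp_pos'],4),'th',np.degrees(np.arctan2(*R0.as_matrix()[[1,0],0])).round(1),'j',np.round(o['joints'],2))
    for p,th in T:
        t=np.radians(th);M=R.from_matrix(np.array([[np.cos(t),np.sin(t),0],[np.sin(t),-np.cos(t),0],[0,0,-1]]))
        print(p,th,'->',(R0.inv().apply(np.array(p)-o['tcp_pos'])/.25).round(3).tolist(),((R0.inv()*M).as_rotvec()/(np.pi/2)).round(3).tolist())
E
python3 -c "
from h import *
plan(((.41,-.3,.22),15),((.518,.0064,.18),4))"
```

```text
t 1.3 tcp [ 0.299  -0.6052  0.2503] th 26.3 j [ 1.    0.48  0.02  1.56 -0.01  1.11 -0.08]
(0.41, -0.3, 0.22) 15 -> [0.939, -0.898, 0.121] [0.0, -0.0, 0.125]
(0.518, 0.0064, 0.18) 4 -> [1.869, -1.805, 0.281] [0.0, -0.0, 0.248]
```

servo_tool --commands '[[[0.94,-0.9,0.12],[0,0,0.125]],[[0.94,-0.9,0.12],[0,0,0.125]],[[0.94,-0.9,0.12],[0,0,0.125]],[[0.94,-0.9,0.12],[0,0,0.125]],[[0.94,-0.9,0.12],[0,0,0.125]],[[0.94,-0.9,0.12],[0,0,0.125]],[[0.94,-0.9,0.12],[0,0,0.125]],[[0.94,-0.9,0.12],[0,0,0.125]],[[0.94,-0.9,0.12],[0,0,0.125]],[[0.94,-0.9,0.12],[0,0,0.125]]]' --claw 1

```text
clock: 2.3
tcp_pos: [0.4096, -0.3008, 0.2205]
orientation: [3.114, 0.408, 0.0]
contact_force: [0.3, -1.2, -0.3]
grip_width: -0.0
gripper_force: 0.0
```

```bash
python3 -c "
from h import *
plan(((.518,.0064,.18),4),((.518,.0064,.107),4))"
```

```text
t 2.3 tcp [ 0.4096 -0.3008  0.2205] th 14.9 j [ 0.57  0.24 -0.07  1.98  0.02  0.92 -0.82]
(0.518, 0.0064, 0.18) 4 -> [0.736, -1.076, 0.161] [0.001, -0.0, 0.121]
(0.518, 0.0064, 0.107) 4 -> [0.736, -1.076, 0.453] [0.001, -0.0, 0.121]
```

servo_tool --commands '[[[0.74,-1,0.16],[0,0,0.12]],[[0.74,-1,0.16],[0,0,0.12]],[[0.74,-1,0.16],[0,0,0.12]],[[0.74,-1,0.16],[0,0,0.12]],[[0.74,-1,0.16],[0,0,0.12]],[[0.74,-1,0.16],[0,0,0.12]],[[0.74,-1,0.16],[0,0,0.12]],[[0.74,-1,0.16],[0,0,0.12]]]'

```text
clock: 3.1
tcp_pos: [0.5251, -0.0075, 0.18]
orientation: [-3.138, -0.122, -0.001]
contact_force: [0.8, 0.2, -0.3]
grip_width: 0.0002
gripper_force: 0.0
```

```bash
python3 -c "
from h import *
plan(((.518,.0074,.18),4),((.518,.0074,.107),4),((.522,-.055,.107),4),((.5248,-.092,.107),4))"
```

```text
t 3.1 tcp [ 0.5251 -0.0075  0.18  ] th 4.4 j [ 0.07  0.33 -0.21  1.97  0.09  0.85 -1.68]
(0.518, 0.0074, 0.18) 4 -> [-0.024, -0.062, -0.0] [-0.001, -0.0, 0.005]
(0.518, 0.0074, 0.107) 4 -> [-0.024, -0.061, 0.292] [-0.001, -0.0, 0.005]
(0.522, -0.055, 0.107) 4 -> [-0.027, 0.189, 0.292] [-0.001, -0.0, 0.005]
(0.5248, -0.092, 0.107) 4 -> [-0.027, 0.337, 0.291] [-0.001, -0.0, 0.005]
```

servo_tool --commands '[[[-0.025,-0.062,0],[0,0,0]],[[-0.025,-0.062,0.15],[0,0,0]],[[-0.025,-0.062,0.29],[0,0,0]],[[-0.025,-0.062,0.29],[0,0,0]],[[-0.025,-0.02,0.29],[0,0,0]],[[-0.025,0.02,0.29],[0,0,0]],[[-0.025,0.06,0.29],[0,0,0]],[[-0.025,0.1,0.29],[0,0,0]],[[-0.025,0.14,0.29],[0,0,0]],[[-0.025,0.18,0.29],[0,0,0]],[[-0.025,0.22,0.29],[0,0,0]],[[-0.025,0.25,0.29],[0,0,0]],[[-0.025,0.27,0.29],[0,0,0]],[[-0.025,0.29,0.29],[0,0,0]],[[-0.025,0.29,0.29],[0,0,0]]]'

```text
clock: 4.6
tcp_pos: [0.5228, -0.0816, 0.1077]
orientation: [-3.138, -0.117, 0.001]
contact_force: [0.2, 3.8, 1.8]
grip_width: -0.0001
gripper_force: 2.0
```

```bash
python3 - <<'E'
from h import *
plan()
p,w=cloud("top");cv2.imwrite("pics/t2.png",np.clip(cv2.resize(p[130:300,130:450,::-1],(800,425))*1.5,0,255))
E
```

```text
t 4.6 tcp [ 0.5228 -0.0816  0.1077] th 4.3 j [ 0.19  0.43 -0.18  2.01  0.12  0.7  -1.57][ WARN:0@1.159] global loadsave.cpp:1063 imwrite_ Unsupported depth image for selected encoder is fallbacked to CV_8U.
```

View pics/t2.png

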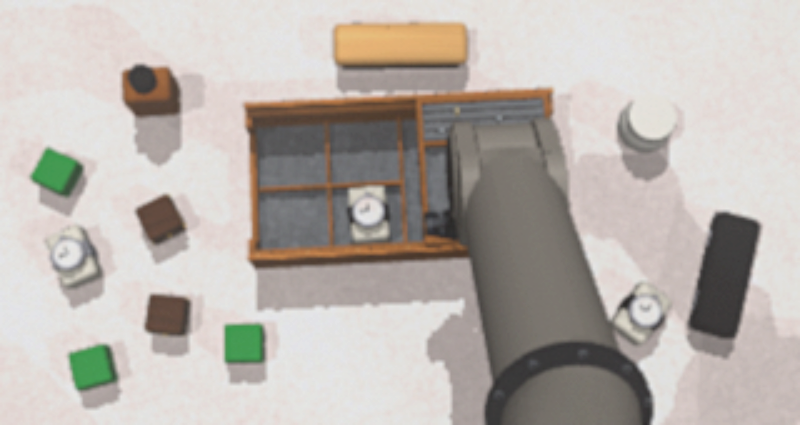

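servo_tool --commands '[[[0,0.01,0],[0,0,0]],[[0,0.02,0],[0,0,0]],[[0,0.03,0],[0,0,0]],[[0,0.03,0],[0,0,0]]]'

```text
clock: 5.05
tcp_pos: [0.5229, -0.0825, 0.1077]
orientation: [-3.131, -0.126, 0.003]
contact_force: [-3.4, 20.6, 5.2]
grip_width: 0.0
gripper_force: 10.7
```

```bash
python3 -c "
from h import *
plan(((.4435,-.288,.18),-37.5),((.4435,-.288,.033),-37.5))"
```

```text
t 5.0 tcp [ 0.5229 -0.0825  0.1077] th 4.6 j [ 0.2   0.44 -0.19  2.01  0.11  0.71 -1.55]
(0.4435, -0.288, 0.18) -37.5 -> [-0.383, 0.792, -0.295] [-0.004, 0.003, 0.468]
(0.4435, -0.288, 0.033) -37.5 -> [-0.382, 0.796, 0.293] [-0.004, 0.003, 0.468]
```

servo_tool --commands '[[[0,-0.04,0],[0,0,0]],[[0,-0.04,-0.15],[0,0,0]],[[0,-0.04,-0.3],[0,0,0]],[[-0.38,0.765,-0.3],[0,0,0.47]],[[-0.38,0.765,-0.3],[0,0,0.47]],[[-0.38,0.765,-0.3],[0,0,0.47]],[[-0.38,0.765,-0.3],[0,0,0.47]],[[-0.38,0.765,-0.3],[0,0,0.47]],[[-0.38,0.765,-0.3],[0,0,0.47]],[[-0.38,0.765,-0.3],[0,0,0.47]],[[-0.38,0.765,-0.3],[0,0,0.47]]]' --claw 0

```text
clock: 6.15
tcp_pos: [0.4434, -0.2866, 0.1826]
orientation: [-2.971, 1.019, 0.001]
contact_force: [-0.3, -0.0, 0.5]
grip_width: 0.085
gripper_force: 0.0
```

```bash
python3 -c "
from h import *
plan(((.4435,-.288,.18),-37.5),((.4435,-.288,.033),-37.5));summary({'scene':cloud('scene')})"
```

```text
t 6.2 tcp [ 0.4434 -0.2866  0.1826] th -37.9 j [ 0.43  0.32  0.04  1.97 -0.02  0.85 -1.76]
(0.4435, -0.288, 0.18) -37.5 -> [0.004, 0.004, 0.01] [-0.0, 0.0, -0.004]
(0.4435, -0.288, 0.033) -37.5 -> [0.004, 0.004, 0.598] [-0.0, 0.0, -0.004]
scene [93.0, 111.0] 1008 [ 349.5 -559.7] [78.5 44.3] 86.0 ztop 0.1293
scene [137.0, 172.0] 1154 [ 494.  -391.8] [ 60.  148.3] 76.2 ztop 0.0404
scene [181.0, 162.0] 459 [ 445.1 -286. ] [47.6 68.3] 50.7 ztop 0.051
scene [362.0, 175.0] 314 [396.3 192.4] [47.8 45.8] 3.6 ztop 0.039
scene [432.0, 176.0] 339 [364.7 374.1] [47.  47.3] 16.2 ztop 0.0383
scene [398.0, 191.0] 338 [428.7 287.2] [45.7 47.9] 87.1 ztop 0.0388
scene [447.0, 221.0] 577 [498.  406.5] [68.7 50.4] 26.7 ztop 0.0516
scene [404.0, 231.0] 398 [547.9 303.9] [45.6 47.8] 28.0 ztop 0.0387
scene [145.0, 238.0] 732 [ 684.2 -298.9] [62.1 63.7] 7.2 ztop 0.0573
scene [461.0, 261.0] 445 [604.7 436.3] [46.1 48.5] 66.9 ztop 0.0386
scene [414.0, 290.0] 901 [706.1 320.5] [46.  59.7] 5.2 ztop 0.1014
scene [267.0, 299.0] 1923 [777.2  10.6] [ 56.6 169.8] 2.0 ztop 0.0445
```

servo_tool --commands '[[[0.004,0.004,0.2],[0,0,0]],[[0.004,0.004,0.4],[0,0,0]],[[0.004,0.004,0.52],[0,0,0]],[[0.004,0.004,0.6],[0,0,0]],[[0.004,0.004,0.6],[0,0,0]],[[0.004,0.004,0.6],[0,0,0]]]'

```text
clock: 6.8
tcp_pos: [0.4436, -0.2886, 0.0331]
orientation: [-2.97, 1.021, 0.0]
contact_force: [0.2, 0.1, -0.1]
grip_width: 0.0852
gripper_force: 0.0
```

servo_tool --commands '[[[0,0,0],[0,0,0]],[[0,0,0],[0,0,0]],[[0,0,0],[0,0,0]],[[0,0,0],[0,0,0]],[[0,0,0],[0,0,0]],[[0,0,0],[0,0,0]],[[0,0,-0.05],[0,0,0]],[[0,0,-0.2],[0,0,0]],[[0,0,-0.4],[0,0,0]],[[0,0,-0.6],[0,0,0]],[[0,0,-0.6],[0,0,0]]]' --claw 1 --squeeze 35

```text
clock: 7.9
tcp_pos: [0.4467, -0.2916, 0.1906]
orientation: [2.968, -1.025, 0.021]
contact_force: [0.7, -0.5, -2.1]
grip_width: 0.0491
gripper_force: 37.4
```

```bash
python3 -c "
from h import *
plan(((.53,-.08,.18),-17),((.6317,.1438,.18),4),((.6317,.1438,.044),4))"
```

```text
t 7.9 tcp [ 0.4467 -0.2916  0.1906] th -38.1 j [ 0.43  0.31  0.04  1.97 -0.02  0.86 -1.76]
(0.53, -0.08, 0.18) -17 -> [-0.26, -0.872, 0.041] [-0.0, -0.009, -0.234]
(0.6317, 0.1438, 0.18) 4 -> [-0.493, -1.827, 0.041] [0.001, -0.009, -0.468]
(0.6317, 0.1438, 0.044) 4 -> [-0.5, -1.826, 0.585] [0.001, -0.009, -0.468]
```

servo_tool --commands '[[[-0.26,-0.9,0.05],[0,0,-0.23]],[[-0.26,-0.9,0.05],[0,0,-0.23]],[[-0.26,-0.9,0.05],[0,0,-0.23]],[[-0.26,-0.9,0.05],[0,0,-0.23]],[[-0.26,-0.9,0.05],[0,0,-0.23]],[[-0.26,-0.9,0.05],[0,0,-0.23]],[[-0.26,-0.9,0.05],[0,0,-0.23]]]'

```text
clock: 8.6
tcp_pos: [0.5303, -0.0715, 0.1703]
orientation: [3.106, -0.471, -0.001]
contact_force: [-0.5, -0.6, -1.3]
grip_width: 0.0494
gripper_force: 37.3
```

```bash
python3 -c "
from h import *
plan(((.6317,.1438,.17),4),((.6317,.1438,.044),4))"
```

```text
t 8.6 tcp [ 0.5303 -0.0715  0.1703] th -17.2 j [ 0.12  0.35 -0.12  1.96  0.06  0.84 -1.91]
(0.6317, 0.1438, 0.17) 4 -> [0.132, -0.943, 0.001] [0.0, 0.0, -0.236]
(0.6317, 0.1438, 0.044) 4 -> [0.132, -0.943, 0.505] [0.0, 0.0, -0.236]
```

servo_tool --commands '[[[0.132,-0.943,0],[0,0,-0.236]],[[0.132,-0.943,0],[0,0,-0.236]],[[0.132,-0.943,0],[0,0,-0.236]],[[0.132,-0.943,0],[0,0,-0.236]],[[0.132,-0.943,0],[0,0,-0.236]],[[0.132,-0.943,0],[0,0,-0.236]],[[0.132,-0.943,0],[0,0,-0.236]],[[0.132,-0.943,0],[0,0,-0.236]],[[0.132,-0.943,0.1],[0,0,-0.236]],[[0.132,-0.943,0.1],[0,0,-0.236]],[[0.132,-0.943,0.1],[0,0,-0.236]]]'

```text
clock: 9.7
tcp_pos: [0.632, 0.141, 0.1452]
orientation: [3.139, 0.103, -0.002]
contact_force: [-0.7, 0.2, -1.1]
grip_width: 0.0493
gripper_force: 37.2
```

```bash
python3 - <<'E'
from h import *
plan(((.6317,.1438,.044),4))
C={n:cloud(n) for n in("top","scene")}
P={n:C[n][0] for n in C}
crops([("t",P["top"],(260,200),60),("s",P["scene"],(310,230),60)],"pics/c2.png")
# organiser rim refit + divider points in organiser frame
for n in C:
    w=C[n][1];m=(w[...,2]>.066)&(w[...,2]<.078)&(w[...,0]>.45)&(w[...,0]<.74)&(w[...,1]>.12)&(w[...,1]<.21)
    q=w[m][:,:2];a=np.radians(4);q=(q-[.5994,.0042])@np.array([[np.cos(a),-np.sin(a)],[np.sin(a),np.cos(a)]])
    print(n,np.percentile(q[q[:,0]<0][:,0],[5,50,95]).round(4),np.percentile(q[q[:,0]>0][:,0],[5,50,95]).round(4))
E
```

```text
t 9.7 tcp [0.632  0.141  0.1452] th 3.7 j [-0.15  0.55 -0.23  1.7   0.15  0.91 -1.95]
(0.6317, 0.1438, 0.044) 4 -> [0.0, -0.012, 0.405] [0.001, 0.001, -0.003]Traceback (most recent call last):
  File "<stdin>", line 10, in <module>
    return _quantile_unchecked(
        a, q, axis, out, overwrite_input, method, keepdims, weights)
    return _ureduce(a,
                    func=_quantile_ureduce_func,
    ...<5 lines>...
                    overwrite_input=overwrite_input,
                    method=method)
    r = func(a, **kwargs)
    result = _quantile(arr,
                       quantiles=q,
    ...<2 lines>...
                       out=out,
                       weights=wgt)
    slices_having_nans = np.isnan(arr[-1, ...])
                                  ~~~^^^^^^^^^
IndexError: index -1 is out of bounds for axis 0 with size 0
```

View pics/c2.png

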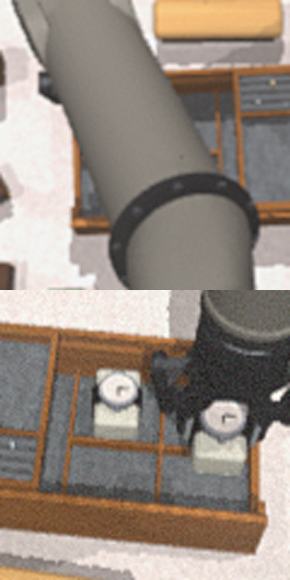

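servo_tool --commands '[[[0,-0.01,0.15],[0,0,0]],[[0,-0.01,0.28],[0,0,0]],[[0,-0.01,0.34],[0,0,0]],[[0,-0.01,0.38],[0,0,0]],[[0,-0.01,0.4],[0,0,0]],[[0,-0.01,0.405],[0,0,0]],[[0,-0.01,0.405],[0,0,0]]]'

```text
clock: 10.5
tcp_pos: [0.6331, 0.1457, 0.0451]
orientation: [-3.139, -0.106, -0.003]
contact_force: [-0.0, 0.3, -1.2]
grip_width: 0.0489
gripper_force: 37.2
```

servo_tool --commands '[[[0,0.006,0.01],[0,0,0]],[[0,0.006,0.018],[0,0,0]],[[0,0.006,0.018],[0,0,0]]]'

```text
clock: 10.8
tcp_pos: [0.6333, 0.1442, 0.0422]
orientation: [-3.14, -0.106, -0.003]
contact_force: [-5.3, -2.6, 14.3]
grip_width: 0.0496
gripper_force: 39.1
```

servo_tool --commands '[[[0,0,0],[0,0,0]],[[0,0,0],[0,0,0]],[[0,0,0],[0,0,0]],[[0,0,-0.05],[0,0,0]],[[0,0,-0.12],[0,0,0]],[[0,0,-0.3],[0,0,0]],[[0,0,-0.5],[0,0,0]],[[-0.1,-0.5,-0.5],[0,0,-0.1]],[[-0.3,-0.9,-0.5],[0,0,-0.22]],[[-0.54,-1,-0.5],[0,0,-0.22]],[[-0.54,-1,-0.5],[0,0,-0.22]],[[-0.54,-1,-0.5],[0,0,-0.22]],[[-0.54,-1,-0.5],[0,0,-0.22]],[[-0.54,-1,-0.5],[0,0,-0.22]]]' --claw 0.32

```text
clock: 12.2
tcp_pos: [0.4755, 0.3912, 0.1669]
orientation: [-3.067, -0.659, -0.001]
contact_force: [0.8, 0.5, 0.5]
grip_width: 0.0582
gripper_force: 0.0
```

```bash
python3 - <<'E'
from h import *
C={n:cloud(n) for n in("top","scene")}
summary(C)
plan(((.497,.4055,.17),24),((.497,.4055,.033),24))
P={n:C[n][0] for n in C}
crops([("t",P["top"],(260,200),60),("s",P["scene"],(310,230),60),("t",P["top"],(159,233),40),("s",P["scene"],(446,221),40)],"pics/c3.png")
E
```

```text
top [290.0, 148.0] 893 [775.3   8.2] [ 56.3 168.1] 3.4 ztop 0.045
top [190.0, 166.0] 397 [702.8 319.8] [44.8 61.9] 6.3 ztop 0.1003
top [389.0, 179.0] 393 [ 678.4 -300.7] [61.7 63.1] 1.5 ztop 0.058
top [152.0, 199.0] 238 [601.5 434. ] [47.9 46.6] 65.2 ztop 0.0388
top [258.0, 205.0] 44 [595.  109.8] [55.3 36.7] 66.6 ztop 0.025
top [194.0, 217.0] 238 [544.2 300.9] [47.4 46. ] 29.9 ztop 0.0387
top [420.0, 240.0] 938 [ 491.9 -394.3] [ 59.9 151.3] 75.3 ztop 0.0407
top [228.0, 268.0] 248 [394. 190.] [45.3 45.1] 2.1 ztop 0.0386
top [486.0, 287.0] 460 [ 351.5 -560.4] [41.3 76.5] 1.2 ztop 0.1296
scene [93.0, 112.0] 1017 [ 350.8 -559.8] [78.2 43.5] 87.4 ztop 0.1293
scene [137.0, 172.0] 1155 [ 493.6 -392. ] [ 58.2 148.1] 75.6 ztop 0.0402
scene [362.0, 175.0] 323 [396.  192.5] [49.5 45.7] 3.6 ztop 0.0382
scene [431.0, 176.0] 326 [364.  372.6] [49.1 46.7] 17.2 ztop 0.0387
scene [398.0, 191.0] 342 [429.4 287.6] [46.3 47.7] 85.4 ztop 0.0385
scene [447.0, 221.0] 576 [498.6 406.4] [69.  49.1] 25.7 ztop 0.0516
scene [403.0, 231.0] 398 [547.2 303.5] [46.4 48.5] 29.2 ztop 0.0389
scene [145.0, 238.0] 733 [ 684. -299.] [63.1 63.7] 4.6 ztop 0.057
scene [461.0, 261.0] 450 [604.9 436.3] [46.3 49.2] 66.0 ztop 0.0389
scene [413.0, 290.0] 900 [706.2 320.7] [46.3 59.3] 5.5 ztop 0.1011
scene [267.0, 299.0] 1929 [776.4  10.4] [ 57.3 170. ] 2.1 ztop 0.0445
t 12.3 tcp [0.4803 0.3856 0.1662] th 23.8 j [-0.5   0.5  -0.37  1.76  0.22  0.92 -2.12]
(0.497, 0.4055, 0.17) 24 -> [0.093, -0.046, -0.015] [-0.0, -0.001, -0.002]
(0.497, 0.4055, 0.033) 24 -> [0.092, -0.046, 0.533] [-0.0, -0.001, -0.002]
```

View pics/c3.png

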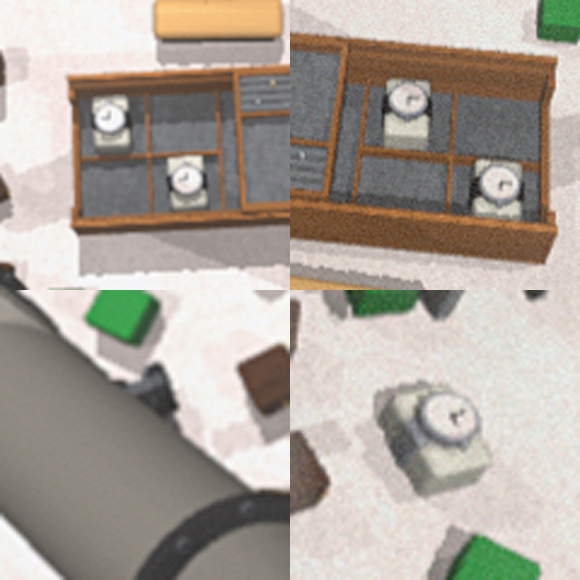

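servo_tool --commands '[[[0.093,-0.046,0],[0,0,0]],[[0.093,-0.046,0.15],[0,0,0]],[[0.093,-0.046,0.3],[0,0,0]],[[0.093,-0.046,0.45],[0,0,0]],[[0.093,-0.046,0.53],[0,0,0]],[[0.093,-0.046,0.53],[0,0,0]],[[0.093,-0.046,0.53],[0,0,0]]]' --claw 0

```text
clock: 13.0
tcp_pos: [0.499, 0.4033, 0.0329]
orientation: [3.075, 0.641, 0.001]
contact_force: [0.3, 0.7, -0.4]
grip_width: 0.0855
gripper_force: 0.0
```

servo_tool --commands '[[[0,0,0],[0,0,0]],[[0,0,0],[0,0,0]],[[0,0,0],[0,0,0]],[[0,0,0],[0,0,0]],[[0,0,0],[0,0,0]],[[0,0,0],[0,0,0]],[[0,0,-0.05],[0,0,0]],[[0,0,-0.2],[0,0,0]],[[0,0,-0.4],[0,0,0]],[[0,0,-0.53],[0,0,0]],[[0,0,-0.53],[0,0,0]],[[0,0,-0.53],[0,0,0]]]' --claw 1

```text
clock: 14.2
tcp_pos: [0.4976, 0.4042, 0.1658]
orientation: [-3.074, -0.644, -0.003]
contact_force: [0.0, -0.4, -1.9]
grip_width: 0.049
gripper_force: 37.0
```

```bash
python3 -c "
from h import *
plan(((.5479,.138,.17),4),((.5479,.138,.046),4))"
```

```text
t 14.2 tcp [0.4976 0.4042 0.1658] th 23.7 j [-0.52  0.53 -0.36  1.7   0.22  0.95 -2.12]
(0.5479, 0.138, 0.17) 4 -> [-0.243, 1.056, -0.017] [-0.0, -0.001, 0.219]
(0.5479, 0.138, 0.046) 4 -> [-0.244, 1.056, 0.479] [-0.0, -0.001, 0.219]
```

servo_tool --commands '[[[-0.24,1,-0.02],[0,0,0.22]],[[-0.24,1,-0.02],[0,0,0.22]],[[-0.24,1,-0.02],[0,0,0.22]],[[-0.24,1,-0.02],[0,0,0.22]],[[-0.24,1,-0.02],[0,0,0.22]],[[-0.24,1,-0.02],[0,0,0.22]],[[-0.24,1,-0.02],[0,0,0.22]],[[-0.24,1,-0.02],[0,0,0.22]],[[-0.24,1,-0.02],[0,0,0.22]],[[-0.24,1,-0.02],[0,0,0.22]]]'

```text
clock: 15.2
tcp_pos: [0.5423, 0.153, 0.1693]
orientation: [-3.139, -0.111, 0.001]
contact_force: [-0.1, -0.6, -1.2]
grip_width: 0.0496
gripper_force: 37.1
```

```bash
python3 -c "
from h import *
plan(((.5479,.138,.17),4),((.5479,.138,.042),4))"
```

```text
t 15.2 tcp [0.5423 0.153  0.1693] th 4.0 j [-0.18  0.4  -0.26  1.89  0.13  0.87 -2.  ]
(0.5479, 0.138, 0.17) 4 -> [0.018, 0.061, -0.003] [-0.0, 0.0, 0.001]
(0.5479, 0.138, 0.042) 4 -> [0.018, 0.062, 0.509] [-0.0, 0.0, 0.001]
```

servo_tool --commands '[[[0.018,0.06,0],[0,0,0]],[[0.018,0.06,0.15],[0,0,0]],[[0.018,0.06,0.3],[0,0,0]],[[0.018,0.06,0.42],[0,0,0]],[[0.018,0.06,0.47],[0,0,0]],[[0.018,0.06,0.49],[0,0,0]],[[0.018,0.06,0.5],[0,0,0]],[[0.018,0.06,0.505],[0,0,0]],[[0.018,0.06,0.505],[0,0,0]]]'

```text
clock: 16.1
tcp_pos: [0.5493, 0.1367, 0.0444]
orientation: [-3.139, -0.106, -0.003]
contact_force: [-0.7, 0.3, -1.7]
grip_width: 0.0495
gripper_force: 37.0
```

servo_tool --commands '[[[0,0,0],[0,0,0]],[[0,0,0],[0,0,0]],[[0,0,0],[0,0,0]],[[0,0,-0.05],[0,0,0]],[[0,0,-0.12],[0,0,0]],[[0,0,-0.3],[0,0,0]],[[0,0,-0.5],[0,0,0]],[[-0.1,0.2,-0.5],[0,0,0]],[[-0.1,0.4,-0.5],[0,0,0]],[[-0.1,0.6,-0.5],[0,0,0]],[[-0.1,0.8,-0.5],[0,0,0]],[[-0.1,1,-0.5],[0,0,0]],[[-0.1,1,-0.5],[0,0,0]],[[-0.1,1,-0.5],[0,0,0]]]' --claw 0.32

```text
clock: 17.5
tcp_pos: [0.5403, -0.1167, 0.169]
orientation: [3.14, 0.1, 0.001]
contact_force: [0.8, 0.1, -0.6]
grip_width: 0.0583
gripper_force: 0.0
```

```bash
python3 - <<'E'
from h import *
C={n:cloud(n) for n in("top","scene")}
P={n:C[n][0] for n in C}
k={n:r.mark_of(n,"tray_knob")[:2] for n in C};print(k)
crops([("t",P["top"],(290,200),66),("s",P["scene"],(290,230),80)],"pics/c4.png")
plan(((.5275,-.137,.17),4),((.5275,-.137,.107),4),((.513,.07,.107),4))
E
```

```text
{'top': [{'uv': [326.7, 222.6], 'confidence': 0.88}], 'scene': [{'uv': [240.0, 183.7], 'confidence': 0.62}]}
t 17.7 tcp [ 0.5406 -0.1124  0.1686] th 4.1 j [ 0.24  0.38 -0.18  1.92  0.09  0.85 -1.49]
(0.5275, -0.137, 0.17) 4 -> [-0.059, 0.095, -0.006] [-0.001, -0.0, 0.001]
(0.5275, -0.137, 0.107) 4 -> [-0.059, 0.095, 0.246] [-0.001, -0.0, 0.001]
(0.513, 0.07, 0.107) 4 -> [-0.058, -0.735, 0.247] [-0.001, -0.0, 0.001]
```

View pics/c4.png

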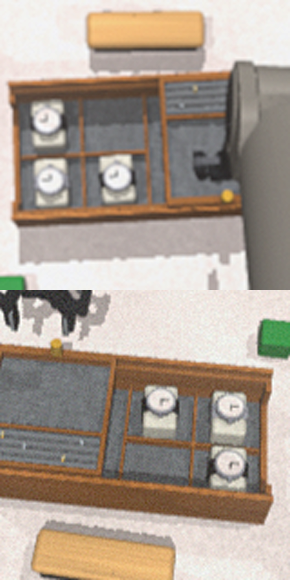

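servo_tool --commands '[[[-0.06,0.1,0],[0,0,0]],[[-0.06,0.1,0],[0,0,0]],[[-0.06,0.1,0.12],[0,0,0]],[[-0.06,0.1,0.245],[0,0,0]],[[-0.06,0.1,0.245],[0,0,0]],[[-0.06,0.05,0.245],[0,0,0]],[[-0.06,0.01,0.245],[0,0,0]],[[-0.06,-0.03,0.245],[0,0,0]],[[-0.06,-0.08,0.245],[0,0,0]],[[-0.06,-0.14,0.245],[0,0,0]],[[-0.06,-0.2,0.245],[0,0,0]],[[-0.06,-0.26,0.245],[0,0,0]],[[-0.06,-0.32,0.245],[0,0,0]],[[-0.06,-0.38,0.245],[0,0,0]],[[-0.06,-0.44,0.245],[0,0,0]],[[-0.06,-0.5,0.245],[0,0,0]],[[-0.06,-0.56,0.245],[0,0,0]],[[-0.06,-0.62,0.245],[0,0,0]],[[-0.06,-0.67,0.245],[0,0,0]],[[-0.06,-0.7,0.245],[0,0,0]]]' --claw 1

```text
clock: 19.7
tcp_pos: [0.5133, 0.0609, 0.1073]
orientation: [-3.139, -0.109, -0.0]
contact_force: [0.2, -1.3, 1.0]
grip_width: -0.0
gripper_force: 0.7
```

servo_tool --commands '[[[0,-0.03,0],[0,0,0]],[[0,-0.05,0],[0,0,0]],[[0,-0.065,0],[0,0,0]],[[0,-0.08,0],[0,0,0]],[[0,-0.09,0],[0,0,0]],[[0,-0.095,0],[0,0,0]],[[0,-0.1,0],[0,0,0]],[[0,-0.1,0],[0,0,0]]]'

```text
clock: 20.5
tcp_pos: [0.5121, 0.078, 0.107]
orientation: [3.134, 0.098, -0.002]
contact_force: [0.7, -15.4, 4.9]
grip_width: -0.0004
gripper_force: 7.6
```

servo_tool --commands '[[[0,0.06,0],[0,0,0]],[[0,0.06,0],[0,0,0]],[[0,0.06,-0.2],[0,0,0]],[[0,0.06,-0.3],[0,0,0]],[[0,1,-0.3],[0,0,0.1]],[[0,1,-0.3],[0,0,0.1]],[[0,1,-0.3],[0,0,0.1]],[[0,1,-0.3],[0,0,0.1]],[[0,1,-0.3],[0,0,0.1]],[[0,1,-0.3],[0,0,0.1]],[[0,1,-0.3],[0,0,0.1]]]' --claw 0

```text
clock: 21.6
tcp_pos: [0.5288, -0.1655, 0.1818]
orientation: [-3.138, 0.143, 0.0]
contact_force: [-0.4, 1.3, 0.0]
grip_width: 0.0855
gripper_force: 0.0
```

```bash
python3 - <<'E'
from h import *
C={n:cloud(n) for n in("top","scene")};summary(C)
print({n:r.mark_of(n,"tray_knob")[:2] for n in C})
plan(((.4925,-.393,.17),-14.5),((.4925,-.393,.03),-14.5))
E
```

```text
top [290.0, 148.0] 891 [775.7   8.1] [ 56.4 168. ] 2.6 ztop 0.0449
top [190.0, 166.0] 398 [703.1 319.6] [46.4 61.2] 4.3 ztop 0.1009
top [152.0, 199.0] 238 [601.9 434.6] [48.  46.6] 66.1 ztop 0.0391
top [194.0, 217.0] 238 [544.6 301.1] [47.  46.1] 31.1 ztop 0.0388
top [420.0, 240.0] 949 [ 491.4 -394.6] [ 60.5 150. ] 75.9 ztop 0.0403
top [196.0, 256.0] 249 [426.2 285.8] [46.5 47.3] 86.1 ztop 0.0392
top [228.0, 267.0] 250 [393.9 189.6] [44.8 45.3] 2.5 ztop 0.0392
top [167.0, 277.0] 257 [362.2 370.6] [46.2 47.5] 15.2 ztop 0.0392
top [486.0, 287.0] 483 [ 351.4 -561.7] [41.5 76. ] 0.7 ztop 0.1294
scene [93.0, 111.0] 1037 [ 351.6 -560.3] [79.2 43.1] 89.8 ztop 0.1295
scene [137.0, 172.0] 1156 [ 493.2 -390.6] [ 59. 150.] 75.2 ztop 0.0403
scene [362.0, 175.0] 321 [397.  192.6] [49.8 45.5] 3.1 ztop 0.0385
scene [432.0, 176.0] 338 [364.2 373.6] [48.1 48.4] 18.8 ztop 0.0387
scene [398.0, 191.0] 335 [429.2 287.8] [46.5 47.4] 87.6 ztop 0.0385
scene [404.0, 231.0] 395 [547.9 302.4] [46.5 46.7] 29.3 ztop 0.0385
scene [145.0, 238.0] 735 [ 683.9 -298.9] [62.7 62.8] 1.8 ztop 0.0574
scene [461.0, 261.0] 442 [604.  436.6] [47.  48.2] 68.3 ztop 0.0387
scene [413.0, 290.0] 906 [706.8 321.2] [44.5 60.6] 5.0 ztop 0.1015
scene [267.0, 299.0] 1931 [777.   10.5] [ 55.5 169.9] 2.0 ztop 0.0444
{'top': [{'uv': [257.0, 224.5], 'confidence': 0.72}], 'scene': [{'uv': [325.1, 190.0], 'confidence': 0.64}]}
t 21.8 tcp [ 0.5291 -0.1635  0.182 ] th -5.0 j [ 0.26  0.36 -0.09  1.91  0.04  0.87 -1.51]
(0.4925, -0.393, 0.17) -14.5 -> [-0.066, 0.927, 0.047] [-0.001, 0.0, 0.106]
(0.4925, -0.393, 0.03) -14.5 -> [-0.066, 0.928, 0.607] [-0.001, 0.0, 0.106]
```

servo_tool --commands '[[[-0.066,0.928,0.04],[0,0,0.106]],[[-0.066,0.928,0.04],[0,0,0.106]],[[-0.066,0.928,0.04],[0,0,0.106]],[[-0.066,0.928,0.04],[0,0,0.106]],[[-0.066,0.928,0.04],[0,0,0.106]],[[-0.066,0.928,0.04],[0,0,0.106]],[[-0.066,0.928,0.04],[0,0,0.106]],[[-0.066,0.928,0.2],[0,0,0.106]],[[-0.066,0.928,0.4],[0,0,0.106]],[[-0.066,0.928,0.52],[0,0,0.106]],[[-0.066,0.928,0.607],[0,0,0.106]],[[-0.066,0.928,0.607],[0,0,0.106]],[[-0.066,0.928,0.607],[0,0,0.106]]]'

```text
clock: 23.1
tcp_pos: [0.4929, -0.3933, 0.0308]
orientation: [-3.115, 0.397, -0.0]
contact_force: [-0.1, -0.3, 0.6]
grip_width: 0.0853
gripper_force: 0.0
```

servo_tool --commands '[[[0,0,0],[0,0,0]],[[0,0,0],[0,0,0]],[[0,0,0],[0,0,0]],[[0,0,0],[0,0,0]],[[0,0,0],[0,0,0]],[[0,0,0],[0,0,0]],[[0,0,-0.05],[0,0,0]],[[0,0,-0.2],[0,0,0]],[[0,0,-0.4],[0,0,0]],[[0,0,-0.6],[0,0,0]],[[0,0,-0.6],[0,0,0]],[[0,0,-0.6],[0,0,0]]]' --claw 1

```text
clock: 24.3
tcp_pos: [0.4922, -0.3957, 0.1827]
orientation: [3.114, -0.401, 0.005]
contact_force: [-0.4, -0.8, -1.4]
grip_width: 0.055
gripper_force: 37.8
```

```bash
python3 -c "
from h import *
plan(((.56,-.16,.18),4),((.6026,-.0417,.18),4))"
```

```text
t 24.3 tcp [ 0.4922 -0.3957  0.1827] th -14.7 j [ 0.56  0.47  0.02  1.73 -0.01  0.93 -1.24]
(0.56, -0.16, 0.18) 4 -> [0.023, -0.981, 0.01] [0.001, -0.002, -0.208]
(0.6026, -0.0417, 0.18) 4 -> [0.068, -1.482, 0.009] [0.001, -0.002, -0.208]
```

servo_tool --commands '[[[0.023,-0.98,0],[0,0,-0.208]],[[0.023,-0.98,0],[0,0,-0.208]],[[0.023,-0.98,0],[0,0,-0.208]],[[0.023,-0.98,0],[0,0,-0.208]],[[0.023,-0.98,0],[0,0,-0.208]],[[0.023,-0.98,0],[0,0,-0.208]],[[0.023,-0.98,0],[0,0,-0.208]],[[0.023,-0.98,0],[0,0,-0.208]],[[0.023,-0.98,0],[0,0,-0.208]],[[0.023,-0.98,0],[0,0,-0.208]]]'

```text
clock: 25.3
tcp_pos: [0.5586, -0.161, 0.18]
orientation: [3.139, 0.107, -0.001]
contact_force: [-0.0, 0.3, -0.9]
grip_width: 0.0554
gripper_force: 37.8
```

```bash
python3 - <<'E'
from h import *
C={n:cloud(n) for n in("top","scene")}
P={n:C[n][0] for n in C}
# held case rectangle & organiser refit
for n in C:
    w=C[n][1];q=w[(w[...,2]>.16)&(w[...,2]<.2)&(w[...,0]>.45)&(w[...,0]<.68)&(w[...,1]>-.25)&(w[...,1]<-.05)]
    if len(q)>20: print(n,len(q),cv2.minAreaRect((q[:,:2]*1000).astype(np.float32)))
    q=w[(w[...,2]>.068)&(w[...,2]<.0775)&(w[...,0]>.45)&(w[...,0]<.74)&(abs(w[...,1])<.25)]
    print(cv2.minAreaRect((q[:,:2]*1000).astype(np.float32)))
crops([("t",P["top"],(300,200),66),("s",P["scene"],(260,220),80)],"pics/c5.png")
plan(((.6026,-.0417,.15),4),((.6026,-.0417,.044),4))
E
```

```text
top 396 ((554.8580322265625, -140.5952606201172), (150.81944274902344, 40.562374114990234), 9.233295440673828)
((598.8888549804688, 6.3032073974609375), (195.84149169921875, 371.4064025878906), 4.24425745010376)
scene 1257 ((569.0625610351562, -156.55715942382812), (132.389404296875, 83.13565826416016), 15.829601287841797)
((599.67724609375, 4.943389892578125), (196.80947875976562, 377.776123046875), 4.200106143951416)
t 25.4 tcp [ 0.5589 -0.1605  0.1802] th 4.0 j [ 0.27  0.4  -0.12  1.85  0.06  0.9  -1.38]
(0.6026, -0.0417, 0.15) 4 -> [0.207, -0.462, 0.121] [0.0, 0.0, -0.0]
(0.6026, -0.0417, 0.044) 4 -> [0.207, -0.462, 0.545] [0.0, 0.0, -0.0]
```

View pics/c5.png

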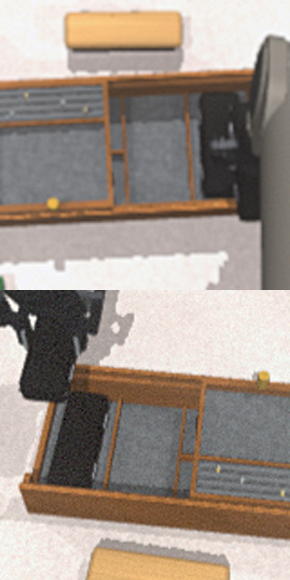

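servo_tool --commands '[[[0.207,-0.462,0.05],[0,0,0]],[[0.207,-0.462,0.05],[0,0,0]],[[0.207,-0.462,0.05],[0,0,0]],[[0.207,-0.462,0.05],[0,0,0]],[[0.207,-0.462,0.05],[0,0,0]],[[0.207,-0.462,0.15],[0,0,0]],[[0.207,-0.462,0.25],[0,0,0]],[[0.207,-0.462,0.35],[0,0,0]],[[0.207,-0.462,0.43],[0,0,0]],[[0.207,-0.462,0.48],[0,0,0]],[[0.207,-0.462,0.51],[0,0,0]],[[0.207,-0.462,0.53],[0,0,0]],[[0.207,-0.462,0.545],[0,0,0]],[[0.207,-0.462,0.55],[0,0,0]],[[0.207,-0.462,0.55],[0,0,0]]]'

```text
clock: 26.9
tcp_pos: [0.6029, -0.0407, 0.0432]
orientation: [3.14, 0.111, 0.001]
contact_force: [-0.0, 0.7, -0.7]
grip_width: 0.0552
gripper_force: 37.9
```

servo_tool --commands '[[[0,0,0.01],[0,0,0]],[[0,0,0.018],[0,0,0]],[[0,0,0.02],[0,0,0]],[[0,0,0.02],[0,0,0]]]'

```text
clock: 27.3
tcp_pos: [0.6032, -0.0407, 0.0401]
orientation: [3.139, 0.111, 0.002]
contact_force: [-7.2, -0.3, 17.6]
grip_width: 0.0548
gripper_force: 40.1
```

servo_tool --commands '[[[0,0,0],[0,0,0]],[[0,0,0],[0,0,0]],[[0,0,0],[0,0,0]],[[0,0,-0.05],[0,0,0]],[[0,0,-0.12],[0,0,0]],[[0,0,-0.3],[0,0,0]],[[0,0,-0.56],[0,0,0]],[[0,0,-0.56],[0,0,0]],[[-0.2,-1,-0.56],[0,0,-0.2]],[[-0.2,-1,-0.56],[0,0,-0.2]],[[-0.2,-1,-0.56],[0,0,-0.2]],[[-0.2,-1,-0.56],[0,0,-0.2]],[[-0.2,-1,-0.56],[0,0,-0.2]],[[-0.2,-1,-0.56],[0,0,-0.2]],[[-0.2,-1,-0.56],[0,0,-0.2]],[[-0.2,-1,-0.56],[0,0,-0.2]]]' --claw 0.25

```text
clock: 28.9
tcp_pos: [0.5356, 0.2035, 0.1779]
orientation: [3.083, 0.598, -0.0]
contact_force: [-0.2, -0.5, 0.1]
grip_width: 0.064
gripper_force: 0.0
```

```bash
python3 - <<'E'
from h import *
C={n:cloud(n) for n in("top","scene")};summary(C)
P={n:C[n][0] for n in C}
w=C["top"][1];print([w[v,u].round(4) for u,v in((305,185),(305,200),(305,215))])
crops([("t",P["top"],(290,200),66),("s",P["scene"],(290,230),80)],"pics/c6.png")
plan(((.546,.302,.17),28),((.546,.302,.03),28))
E
```

```text
top [290.0, 148.0] 888 [775.    8.2] [ 56.9 168.3] 4.0 ztop 0.0447
top [185.0, 161.0] 114 [709.  323.7] [35.9 53.1] 5.5 ztop 0.1014
top [389.0, 179.0] 396 [ 678.2 -301. ] [61.9 61.4] 86.3 ztop 0.0575
top [152.0, 199.0] 237 [601.7 434.7] [47.6 46.6] 64.6 ztop 0.0387
top [189.0, 220.0] 69 [537.1 315.4] [46.3 14.1] 30.3 ztop 0.0374
top [196.0, 256.0] 248 [426.  285.6] [46.6 46.7] 84.9 ztop 0.0383
top [166.0, 277.0] 257 [361.6 370.7] [47.2 46.8] 13.4 ztop 0.0393
top [487.0, 287.0] 487 [ 349.4 -562. ] [75.2 41.9] 87.4 ztop 0.1296
scene [93.0, 112.0] 1007 [ 351.8 -560.3] [79.2 43.2] 89.9 ztop 0.1293
scene [432.0, 176.0] 339 [365.  373.9] [49.7 47. ] 17.2 ztop 0.0386
scene [399.0, 192.0] 289 [429.8 287.6] [46.8 47.1] 86.2 ztop 0.0386
scene [403.0, 231.0] 397 [547.3 302.4] [46.8 46.7] 28.1 ztop 0.039
scene [145.0, 238.0] 729 [ 684.4 -299.1] [63.2 62.6] 81.4 ztop 0.0574
scene [461.0, 261.0] 442 [604.6 436.2] [46.3 46.7] 65.5 ztop 0.0385
scene [413.0, 290.0] 904 [706.6 320.7] [45.2 59.2] 4.5 ztop 0.1012
scene [267.0, 299.0] 1926 [777.4  10.6] [ 56.1 169.9] 2.4 ztop 0.0445
[array([ 0.6516, -0.0395,  0.0431]), array([ 0.6037, -0.04  ,  0.0446]), array([ 0.5574, -0.0407,  0.042 ])]
t 29.0 tcp [0.5359 0.2028 0.1778] th 21.9 j [-0.24  0.41 -0.29  1.86  0.15  0.9  -1.79]
(0.546, 0.302, 0.17) 28 -> [0.185, -0.353, 0.031] [0.001, 0.0, -0.068]
(0.546, 0.302, 0.03) 28 -> [0.186, -0.354, 0.591] [0.001, 0.0, -0.068]
```

View pics/c6.png

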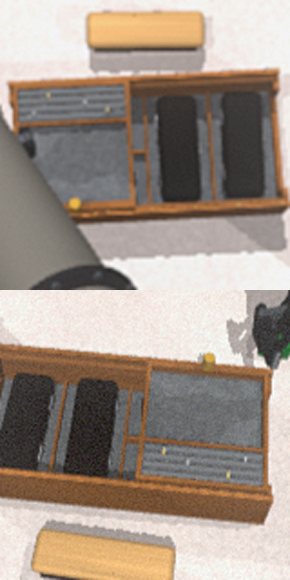

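servo_tool --commands '[[[0.186,-0.354,0.02],[0,0,-0.068]],[[0.186,-0.354,0.02],[0,0,-0.068]],[[0.186,-0.354,0.02],[0,0,-0.068]],[[0.186,-0.354,0.02],[0,0,-0.068]],[[0.186,-0.354,0.2],[0,0,-0.068]],[[0.186,-0.354,0.4],[0,0,-0.068]],[[0.186,-0.354,0.52],[0,0,-0.068]],[[0.186,-0.354,0.59],[0,0,-0.068]],[[0.186,-0.354,0.59],[0,0,-0.068]],[[0.186,-0.354,0.59],[0,0,-0.068]]]' --claw 0

```text
clock: 30.0
tcp_pos: [0.5461, 0.3041, 0.0315]
orientation: [-3.048, -0.762, -0.002]
contact_force: [-0.3, -0.2, 0.7]
grip_width: 0.0856
gripper_force: 0.0
```

servo_tool --commands '[[[0,0,0],[0,0,0]],[[0,0,0],[0,0,0]],[[0,0,0],[0,0,0]],[[0,0,0],[0,0,0]],[[0,0,0],[0,0,0]],[[0,0,0],[0,0,0]],[[0,0,-0.05],[0,0,0]],[[0,0,-0.2],[0,0,0]],[[0,0,-0.4],[0,0,0]],[[0,0,-0.6],[0,0,0]],[[0,0,-0.6],[0,0,0]],[[0,0,-0.6],[0,0,0]]]' --claw 1 --squeeze 30

```text
clock: 31.2
tcp_pos: [0.5456, 0.3051, 0.1827]
orientation: [-3.046, -0.764, -0.006]
contact_force: [1.0, 0.2, -1.4]
grip_width: 0.0457
gripper_force: 31.2
```

```bash
python3 - <<'E'
from h import *
C={n:cloud(n) for n in("top","scene")}
a=np.radians(4.1);M=np.array([[np.cos(a),-np.sin(a)],[np.sin(a),np.cos(a)]])
for n in C:
    w=C[n][1];q=np.dstack([(w[...,:2]-[.5994,.0044])@M,w[...,2]])
    m=(q[...,2]>.058)&(q[...,2]<.0715)&(abs(q[...,0])<.09)&(q[...,1]>.02)&(q[...,1]<.185)
    s=q[m];print(n,len(s),np.percentile(s,[1,50,99],axis=0).round(4).tolist())
    print(r.mark_of(n,"tray_front")[:2])
c=np.array([.5994,.0044])
for y in(.065,.137): print(y,(c+M@[-.025,y]).round(4))
plan()
E
```

```text
top 1749 [[-0.0886, 0.0269, 0.06], [-0.0228, 0.0999, 0.0662], [0.0492, 0.174, 0.0712]]
[{'uv': [256.0, 211.3], 'confidence': 0.58}]
scene 2378 [[-0.0793, 0.0291, 0.0643], [-0.0265, 0.1024, 0.0678], [0.0227, 0.1754, 0.071]]
[{'uv': [320.0, 219.1], 'confidence': 0.71}]
0.065 [0.5698 0.0674]
0.137 [0.5647 0.1393]
t 31.4 tcp [0.544  0.3039 0.1787] th 28.2 j [-0.37  0.49 -0.33  1.73  0.18  0.95 -1.84]
```

```bash
python3 -c "
from h import *
plan(((.5625,.1421,.175),4),((.5625,.1421,.1),4))"
```

```text
t 31.4 tcp [0.544  0.3039 0.1787] th 28.2 j [-0.37  0.49 -0.33  1.73  0.18  0.95 -1.84]
(0.5625, 0.1421, 0.175) 4 -> [-0.24, 0.605, 0.016] [0.001, 0.002, 0.269]
(0.5625, 0.1421, 0.1) 4 -> [-0.24, 0.605, 0.316] [0.001, 0.002, 0.269]
```

servo_tool --commands '[[[-0.24,0.605,0],[0,0,0.269]],[[-0.24,0.605,0],[0,0,0.269]],[[-0.24,0.605,0],[0,0,0.269]],[[-0.24,0.605,0],[0,0,0.269]],[[-0.24,0.605,0],[0,0,0.269]],[[-0.24,0.605,0],[0,0,0.269]],[[-0.24,0.605,0.05],[0,0,0.269]],[[-0.24,0.605,0.12],[0,0,0.269]],[[-0.24,0.605,0.2],[0,0,0.269]],[[-0.24,0.605,0.26],[0,0,0.269]],[[-0.24,0.605,0.29],[0,0,0.269]],[[-0.24,0.605,0.3],[0,0,0.269]],[[-0.24,0.605,0.3],[0,0,0.269]]]'

```text
clock: 32.7
tcp_pos: [0.5635, 0.1434, 0.1052]
orientation: [-3.14, -0.11, 0.0]
contact_force: [0.3, -0.9, -0.5]
grip_width: 0.0452
gripper_force: 31.2
```

```bash
python3 -c "
from h import *
plan(((.5625,.1421,.0985),4))"
```

```text
t 32.7 tcp [0.5635 0.1434 0.1052] th 4.0 j [-0.21  0.51 -0.19  1.89  0.14  0.75 -1.98]
(0.5625, 0.1421, 0.0985) 4 -> [-0.004, 0.005, 0.027] [-0.0, 0.0, -0.0]
```

Lower, release to ~56 mm, rise, and head for the second box.

servo_tool --commands '[[[-0.004,0.005,0.012],[0,0,0]],[[-0.004,0.005,0.02],[0,0,0]],[[-0.004,0.005,0.026],[0,0,0]],[[-0.004,0.005,0.027],[0,0,0]]]'

```text
clock: 33.1
tcp_pos: [0.5627, 0.1415, 0.0988]
orientation: [3.14, 0.108, 0.001]
contact_force: [-0.6, -0.9, 0.9]
grip_width: 0.0455
gripper_force: 31.5
```

servo_tool --commands '[[[0,0,0],[0,0,0]],[[0,0,0],[0,0,0]],[[0,0,0],[0,0,0]],[[0,0,-0.05],[0,0,0]],[[0,0,-0.15],[0,0,0]],[[0,0,-0.3],[0,0,0]],[[0,0,-0.3],[0,0,0]],[[-0.5,-0.6,-0.3],[0,0,0.1]],[[-0.5,-0.6,-0.3],[0,0,0.1]],[[-0.5,-0.6,-0.3],[0,0,0.1]],[[-0.5,-0.6,-0.3],[0,0,0.1]],[[-0.5,-0.6,-0.3],[0,0,0.1]],[[-0.5,-0.6,-0.3],[0,0,0.1]]]' --claw 0.35

```text
clock: 34.4
tcp_pos: [0.4269, 0.2836, 0.1741]
orientation: [-3.138, 0.133, -0.001]
contact_force: [0.7, -0.3, -0.1]
grip_width: 0.0557
gripper_force: 0.0
```

```bash
python3 - <<'E'
from h import *
C={n:cloud(n) for n in("top","scene")};summary({'scene':C['scene']})
P={n:C[n][0] for n in C}
crops([("s",P["scene"],(390,200),80),("s",P["scene"],(290,230),80)],"pics/c7.png")
plan(((.428,.287,.17),-4),((.428,.287,.03),-4))
E
```

```text
scene [93.0, 111.0] 1019 [ 349.4 -560.2] [77.2 45. ] 84.5 ztop 0.1294
scene [362.0, 175.0] 320 [396.8 192.5] [48.8 45.4] 3.2 ztop 0.0387
scene [432.0, 176.0] 343 [364.6 374.7] [47.2 49.4] 15.7 ztop 0.0386
scene [398.0, 191.0] 338 [428.6 287.8] [45.9 49.3] 85.8 ztop 0.0382
scene [145.0, 238.0] 735 [ 683.4 -299.7] [62.9 64.5] 72.0 ztop 0.0572
scene [461.0, 261.0] 445 [604.  436.5] [46.4 48.2] 65.7 ztop 0.0386
scene [414.0, 290.0] 900 [706.6 320.8] [45.  59.7] 5.2 ztop 0.101
scene [267.0, 299.0] 1929 [777.3  10.4] [ 56.1 170.3] 2.3 ztop 0.0445
t 34.5 tcp [0.4285 0.2818 0.1738] th -5.1 j [-0.49  0.32 -0.25  2.    0.11  0.83 -2.46]
(0.428, 0.287, 0.17) -4 -> [-0.004, -0.021, 0.015] [0.0, -0.0, -0.012]
(0.428, 0.287, 0.03) -4 -> [-0.004, -0.021, 0.575] [0.0, -0.0, -0.012]
```

View pics/c7.png

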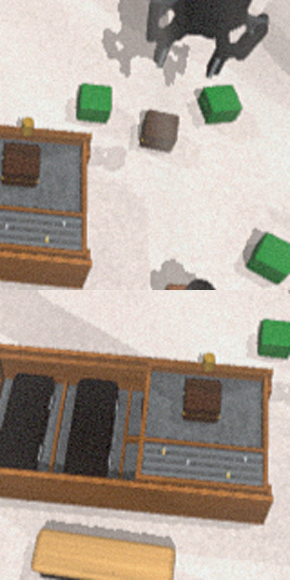

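```bash
python3 - <<'E'
from h import *
a=np.radians(4.1);M=np.array([[np.cos(a),-np.sin(a)],[np.sin(a),np.cos(a)]])
for n in("top","scene"):
    p,w=cloud(n);q=np.dstack([(w[...,:2]-[.5994,.0044])@M,w[...,2]])
    s=q[(q[...,2]>.092)&(q[...,2]<.112)&(abs(q[...,0]+.02)<.058)&(q[...,1]>.02)&(q[...,1]<.185)]
    print(n,len(s),cv2.minAreaRect((s[:,:2]*1000).astype(np.float32)) if len(s)>5 else '',np.percentile(s[:,2],95))
    print(n,[np.round(x['uv'],0).tolist() for x in r.mark_of(n,"tray_knob")[:1]],[np.round(x['uv'],0).tolist() for x in r.mark_of(n,"ring_box_a")])
E
```

```text
top 244 ((-41.8928337097168, 93.65983581542969), (44.12862777709961, 68.75016784667969), 88.08320617675781) 0.10541265687519655
top [[259.0, 226.0]] [[228.0, 267.0], [258.0, 211.0], [154.0, 198.0]]
scene 385 ((-40.24833297729492, 94.3561782836914), (73.68824005126953, 45.548526763916016), 3.241197347640991) 0.1054745747431343
scene [[323.0, 189.0]] [[399.0, 195.0], [361.0, 181.0], [457.0, 262.0], [320.0, 215.0], [431.0, 181.0]]
```

servo_tool --commands '[[[-0.004,-0.021,0.01],[0,0,-0.99]],[[-0.004,-0.021,0.01],[0,0,-0.99]],[[-0.004,-0.021,0.01],[0,0,-0.99]],[[-0.004,-0.021,0.01],[0,0,-0.99]],[[-0.004,-0.021,0.01],[0,0,-0.99]],[[-0.004,-0.021,0.01],[0,0,-0.99]],[[-0.004,-0.021,0.01],[0,0,-0.99]],[[-0.004,-0.021,0.01],[0,0,-0.99]],[[-0.004,-0.021,0.01],[0,0,-0.99]],[[-0.004,-0.021,0.01],[0,0,-0.99]],[[-0.004,-0.021,0.01],[0,0,-0.99]],[[-0.004,-0.021,0.01],[0,0,-0.99]]]' --claw 0

```text
clock: 36.0
tcp_pos: [0.4273, 0.2875, 0.1709]
orientation: [-2.334, -2.103, 0.0]
contact_force: [-0.5, -0.2, -0.2]
grip_width: 0.0852
gripper_force: 0.0
```

```bash
python3 -c "
from h import *
plan(((.4275,.287,.17),85.5),((.4275,.287,.031),85.5));summary({'scene':cloud('scene')})" | grep -v 0.1
```

```text
scene [432.0, 176.0] 339 [364.8 373.9] [46.9 47.6] 18.1 ztop 0.0386
scene [398.0, 191.0] 333 [429.4 287.5] [45.9 47.4] 85.7 ztop 0.0384
scene [145.0, 238.0] 738 [ 684.4 -299.4] [62.8 64.2] 8.7 ztop 0.0572
scene [461.0, 261.0] 441 [604.3 436.4] [46.  47.2] 66.7 ztop 0.0388
scene [267.0, 299.0] 1931 [777.   10.5] [ 55.6 169.9] 2.0 ztop 0.0445
```

servo_tool --commands '[[[0,0,0.2],[0,0,-0.015]],[[0,0,0.4],[0,0,-0.015]],[[0,0,0.5],[0,0,-0.015]],[[0,0,0.56],[0,0,-0.015]],[[0,0,0.56],[0,0,-0.015]],[[0,0,0.56],[0,0,-0.015]]]'

```text
clock: 36.65
tcp_pos: [0.4276, 0.2886, 0.032]
orientation: [2.309, 2.13, 0.002]
contact_force: [-1.2, 0.1, 0.5]
grip_width: 0.085
gripper_force: 0.0
```

servo_tool --commands '[[[0,0,0],[0,0,0]],[[0,0,0],[0,0,0]],[[0,0,0],[0,0,0]],[[0,0,0],[0,0,0]],[[0,0,0],[0,0,0]],[[0,0,0],[0,0,0]],[[0,0,-0.05],[0,0,0]],[[0,0,-0.2],[0,0,0]],[[0,0,-0.4],[0,0,0]],[[0,0,-0.6],[0,0,0]],[[0,0,-0.6],[0,0,0]],[[0,0,-0.6],[0,0,0]]]' --claw 1

```text
clock: 37.85
tcp_pos: [0.4276, 0.2881, 0.183]
orientation: [2.308, 2.129, 0.005]
contact_force: [-0.6, 0.2, -0.9]
grip_width: 0.0451
gripper_force: 31.2
```

```bash
python3 - <<'E'
from h import *
a=np.radians(4.1);M=np.array([[np.cos(a),-np.sin(a)],[np.sin(a),np.cos(a)]])
for n in("top","scene"):
    p,w=cloud(n);q=np.dstack([(w[...,:2]-[.5994,.0044])@M,w[...,2]])
    s=q[(q[...,2]>.092)&(q[...,2]<.112)&(abs(q[...,0]+.01)<.058)&(q[...,1]>.02)&(q[...,1]<.185)]
    print(n,len(s),cv2.minAreaRect((s[:,:2]*1000).astype(np.float32)) if len(s)>5 else '')
t=np.array([.5994,.0044])+M@[-.027,.147];print(t)
plan(((*t,.18),94),((*t,.105),94))
E
```

```text
top 243 ((-29.629032135009766, 93.2023696899414), (44.22343826293945, 46.44938659667969), 87.94544219970703)
scene 374 ((-26.942283630371094, 95.19963073730469), (47.19367599487305, 45.453922271728516), 2.602097511291504)
[0.56195897 0.14909336]
t 38.0 tcp [0.4263 0.2871 0.1805] th 85.4 j [-0.23  0.36 -0.59  1.97  0.25  0.88 -1.03]
(np.float64(0.5619589745439597), np.float64(0.14909336409386623), 0.18) 94 -> [-0.507, 0.585, 0.002] [-0.001, 0.001, -0.096]
(np.float64(0.5619589745439597), np.float64(0.14909336409386623), 0.105) 94 -> [-0.506, 0.585, 0.302] [-0.001, 0.001, -0.096]
```

servo_tool --commands '[[[-0.506,0.585,0],[0,0,-0.096]],[[-0.506,0.585,0],[0,0,-0.096]],[[-0.506,0.585,0],[0,0,-0.096]],[[-0.506,0.585,0],[0,0,-0.096]],[[-0.506,0.585,0],[0,0,-0.096]],[[-0.506,0.585,0],[0,0,-0.096]],[[-0.506,0.585,0],[0,0,-0.096]],[[-0.506,0.585,0],[0,0,-0.096]],[[-0.506,0.585,0],[0,0,-0.096]]]'

```text
clock: 38.85
tcp_pos: [0.5618, 0.1514, 0.1809]
orientation: [-2.138, -2.301, 0.0]
contact_force: [-0.3, 0.1, -1.2]
grip_width: 0.0455
gripper_force: 31.2
```

```bash
python3 - <<'E'
from h import *
plan(((.562,.1491,.108),94),((.562,.1491,.099),94))
E
```

```text
t 38.9 tcp [0.5618 0.1514 0.1809] th 94.2 j [ 0.05  0.45 -0.54  1.82  0.28  0.94 -0.54]
(0.562, 0.1491, 0.108) 94 -> [-0.009, 0.0, 0.292] [-0.0, -0.0, 0.002]
(0.562, 0.1491, 0.099) 94 -> [-0.009, 0.0, 0.328] [-0.0, -0.0, 0.002]
```

servo_tool --commands '[[[-0.007,0,0],[0,0,0]],[[-0.007,0,0.1],[0,0,0]],[[-0.007,0,0.18],[0,0,0]],[[-0.007,0,0.24],[0,0,0]],[[-0.007,0,0.28],[0,0,0]],[[-0.007,0,0.3],[0,0,0]],[[-0.007,0,0.315],[0,0,0]],[[-0.007,0,0.325],[0,0,0]],[[-0.007,0,0.328],[0,0,0]],[[-0.007,0,0.328],[0,0,0]]]'

```text
clock: 39.85
tcp_pos: [0.5631, 0.1485, 0.0994]
orientation: [2.141, 2.298, 0.001]
contact_force: [0.1, 0.0, -0.4]
grip_width: 0.0451
gripper_force: 31.3
```

servo_tool --commands '[[[0,0,0],[0,0,0]],[[0,0,0],[0,0,0]],[[0,0,0],[0,0,0]],[[0,0,-0.05],[0,0,0]],[[0,0,-0.15],[0,0,0]],[[0,0,-0.3],[0,0,0]],[[0,0,-0.4],[0,0,0]],[[1,0,-0.4],[0,0,0]],[[1,0,-0.4],[0,0,0]],[[1,0,-0.4],[0,0,0]],[[1,0,-0.4],[0,0,0]],[[1,0,-0.4],[0,0,0]],[[1,0,-0.4],[0,0,0]],[[1,0,-0.4],[0,0,0]]]' --claw 0.35

```text
clock: 41.25
tcp_pos: [0.544, 0.3997, 0.1997]
orientation: [-2.137, -2.302, -0.001]
contact_force: [-0.7, -1.7, -0.2]
grip_width: 0.0555
gripper_force: 0.0
```

```bash
python3 - <<'E'
from h import *
C={n:cloud(n) for n in("top","scene")};summary({'scene':C['scene']})
a=np.radians(4.1);M=np.array([[np.cos(a),-np.sin(a)],[np.sin(a),np.cos(a)]])
for n in C:
    w=C[n][1];q=np.dstack([(w[...,:2]-[.5994,.0044])@M,w[...,2]])
    s=q[(q[...,2]>.092)&(q[...,2]<.112)&(abs(q[...,0]+.01)<.058)&(q[...,1]>.02)&(q[...,1]<.185)]
    for t in(s[s[:,1]<.12],s[s[:,1]>.12]): print(n,cv2.minAreaRect((t[:,:2]*1000).astype(np.float32)),np.percentile(t[:,2],95).round(4))
    u=r.mark_of(n,"tray_knob")[0]['uv'];print(u,((ray(n,u,.105)[:2]-[.5994,.0044])@M).round(4))
cv2.imwrite("pics/t3.png",np.clip(np.hstack([cv2.resize(C["top"][0][140:290,130:330,::-1],(400,300)),cv2.resize(C["scene"][0][150:330,200:440,::-1],(400,300))])*1.6,0,255).astype(np.uint8))
plan()
E
```

```text
scene [93.0, 111.0] 1032 [ 349.8 -560. ] [78.1 43.8] 86.3 ztop 0.1294
scene [362.0, 175.0] 318 [396.3 192.5] [49.8 46.1] 3.2 ztop 0.0386
scene [432.0, 176.0] 342 [364.5 373.9] [47.1 48.8] 18.4 ztop 0.0387
scene [145.0, 238.0] 740 [ 684.1 -299.6] [63.3 63.2] 79.9 ztop 0.0574
scene [461.0, 261.0] 447 [603.5 436.6] [45.9 49.4] 66.3 ztop 0.0389
scene [414.0, 290.0] 903 [706.7 320.7] [44.5 59.3] 6.1 ztop 0.1014
scene [267.0, 299.0] 1930 [776.9  10.6] [ 55.9 169.9] 2.2 ztop 0.0445
top ((-29.737430572509766, 93.28019714355469), (44.2293586730957, 44.68040466308594), 88.45875549316406) 0.1059
top ((-27.186126708984375, 143.09912109375), (44.83720016479492, 45.20010757446289), 88.13337707519531) 0.1055
[257.7, 225.4] [-0.0809  0.1   ]
scene ((-26.699934005737305, 95.46228790283203), (47.15311813354492, 45.596710205078125), 2.026064872741699) 0.1053
scene ((-24.411277770996094, 145.28514099121094), (45.79878234863281, 45.09101867675781), 0.6063786745071411) 0.1054Traceback (most recent call last):
  File "<stdin>", line 8, in <module>
IndexError: list index out of range
```

```bash
python3 - <<'E'
from h import *
C={n:cloud(n) for n in("top","scene")}
cv2.imwrite("pics/t3.png",np.clip(np.hstack([cv2.resize(C["top"][0][100:310,130:450,::-1],(400,262)),cv2.resize(C["scene"][0][110:372,100:500,::-1],(400,262))])*1.6,0,255).astype(np.uint8))
E
```

```text
(no output)
```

View pics/t3.png

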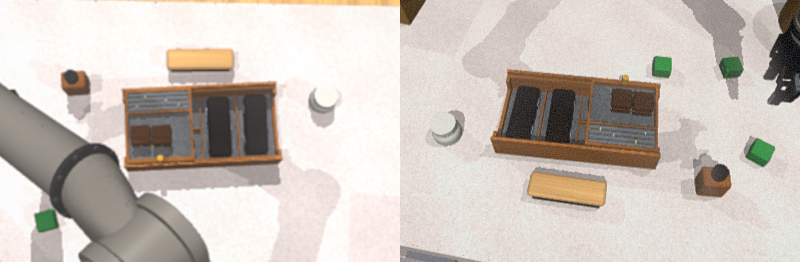

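The picture shows both ring boxes upright in the tray's front compartment. Both cases are in their slots, the tray is fully left, and only the green look-alikes and bystanders remain out.

```bash
python3 -c "
from bench import r
print(r.hand_in())"
```

```text
the job is handed in; nothing more can be done
None
```

I handed the job in at about 41 s: both watches are dial up in cells 1 and 3, the case is flat in slot 0, both brown ring boxes stand in the tray's front compartment (one was found about 4.5 cm from where I set it, still upright), and the tray is against its left stop; `hand_in()` returned no verdict.

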